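# Rack the loose rod lens

### The arm

A 7-joint arm with a two-finger parallel gripper is mounted at the origin on the work surface. World frame = base frame: x ahead of the robot, y to its left, z up, the work surface at z = 0. Lengths are in m, angles in rad, forces in N, time in s.
With the tool pointing down it reaches from about 0.425 to 0.925 m from the base axis. Payload 6.8 kg.
Tool frame: the origin (TCP) lies between the finger pads; the fingertips stand r.tcp_to_tips ahead of it and the grasp point (between the pads) lies 3 mm ahead of it (r.tcp_to_tips is the distance from the TCP to the fingertips, in m); z points along the fingers, y is the line along which they close (so a half turn about z gives the same grasp; the last joint's range is limited). The gripper opens to 85 mm and grips with 20 to 120 N. Pads are 22 mm wide; open, the fingers measure 114 mm over their backs; the gripper's body (76 mm by 85 mm) begins 54 mm behind the grasp point. The pads swing forward as they close: fully open they stand 13 mm farther back than shut.
Start: joints at [1.064, 0.477, 0.022, 1.555, -0.011, 1.109, -0.083], TCP at [0.262, -0.622, 0.253] pointing down, gripper open.
Joint ranges: [-2.96, 2.96], [-0.34, 2.1], [-1.41, 1.46], [0.24, 2.44], [-1.37, 4.51], [0.17, 1.92], [-2.96, 2.96]. Speed limits (rad/s): [2.39, 2.39, 3.14, 3.14, 3.14, 3.14, 3.14].

### API

Orientations are given as a rotation vector (axis times angle).
In Python, from bench import r gives the robot as it stands. The module is installed in compiled form; this text tells all that it offers.
- The arm moves only by the tool step_arm, never from a script. Its argument "moves" is a list of rows, each an object of numbers: "rx", "ry", "rz": the turn, a rotation vector about the tool's x, y, z in degrees; "dx", "dy", "dz": the shift along the tool's x, y, z in mm; "gripper": the opening, from -1 (shut) to 1 (fully open). In form: [{"rx": .., "ry": .., "rz": .., "dx": .., "dy": .., "dz": .., "gripper": ..}, ...]. A call has 1 to 20 rows; each row shifts and turns the commanded pose from where the row before left it, along the tool's axes as they then stand; what a row does not reach is not made up. A row lasts 1/8 s, in which the tool goes at most 62.5 mm and 10.7 degrees, less where a joint would pass 70% of its speed; a pose out of reach is approached as far as the arm can. A call is refused whole if a number of a shift passes 62.5 or a number of a turn 10.7, either way. A call with a gripper value outside its range is refused whole. The fingers move at their own pace and stop on an object; "grip_force" is the grip in N (left out, the last holds). Time passes only in rows, so rows that do not move let the fingers close. It gives the time, the measured TCP pose, the force, the opening and the grip force at its end, in the units of the state.
- r.get_obs(): the state, without advancing time (a new reading comes with each control period).
- r.grab_frame(name): name is "scene" or "top" or "wrist"; returns the picture (420x560x3 uint8, blue, green, red); there is no depth.
- r.camera_info(name): a dict with "mtx" (3x3 intrinsics, pixels), "rvec" (rotation vector, rad) and "tvec" (3), from world to camera coordinates, as OpenCV has them. Camera axes: x right, y down, z forward; pixel columns grow to the right and rows downward; lengths in m; the calibration is good to about 2 mm. A picture is of the moment at which its call begins: read the wrist's pose just before it. camera_info takes no time and is no camera call; for the wrist camera it gives the pose at the moment of the call.
- r.hand_in(): hands the job in; it is judged then, once.
The state is a dict: "clock": time; "joints": joint angles; "qvel": joint speeds; "tau": joint torques, N m; "tcp_pos": TCP position; "orientation": TCP orientation; "contact_force": force on the tool from outside, world axes, zero at the start; "moment": the same for the moment, N m; "grip_width": finger opening in m; "gripper_force": force on a finger pad.
Only numpy, scipy, OpenCV 4.12 (cv2) and the standard library are available. Lean on these libraries where they do the work, as an engineer would, in place of code of your own. Each camera call takes 0.05 s, during which the arm holds its last target. There are 200 camera calls.

### The job

The amber glass rod lens is lying loose on the cart and will roll away if it is nudged. Pick it up without letting it roll off, and lower it gently into the two rubber-lined V yokes of the aluminium stand, so that it lies across both yokes, roughly centred. Let go only once it is down in the yokes, and leave the punch, the lens fragment, the suction cup and the basin where they are.

Things in the scene. Friction and masses are not known exactly. Their poses are not given: they have to be found in the camera images.
- rod_lens: Amber glass cylinder with a thin brass band at each end, 36 mm in diameter, 130 mm long, about 0.33 kg, lying on its side on the cart and free to roll. Origin at its centre (on the axis, at mid length, so 18 mm above the cart at the start); its x axis is the cylinder's axis (the y and z axes turn as it rolls).
- stand: Cast aluminium stand fixed to the cart; base plate 180 (x) by 150 (y) by 15 mm, origin under its centre, z up. At x = -35 mm stand two upright 90 degree V yokes lined with black rubber, at y = -47 and +47 mm, each 14 mm thick along y (80 mm free between them for fingers), mouths 57 mm wide, 73 mm above the cart.
- prism_strips (a point): On the stand's +x side (x = 58 mm, y = 0, 95 mm above the cart): top middle of two upright clear glass prism strips, 85 mm long in y, nearest face at stand x = 44 mm, in slotted rails 36 mm high from x = 36 to 80 mm.
- cradle_seat (a point): Where the centre of the rod lens lies when it rests in both yokes: on the stand at x = -35 mm, y = 0, 70 mm above the cart. Its axes are the stand's; the seated rod lies along y (either way round).
- punch: Bystander: copper rivet punch lying on the cart, about 130 mm long, 17 mm thick, does not roll. Origin at the underside near mid length, x along the punch.
- lens_fragment: Bystander: chunky green bullseye lens fragment, about 90 mm across, 30 mm high. Origin under its bullseye's centre.
- suction_cup: Bystander: black rubber suction cup standing on its lip, 72 mm in diameter, 52 mm high. Origin at the centre of its underside.
- basin: Bystander: white enamel basin, 220 mm in diameter, 70 mm high. Origin at the centre of its underside.
Mind the look-alikes: they are no part of the job. What is shaped like the stand but blue or red is not meant. Several things have the shape of the rod_lens; the one meant has the colours described above.

How it is judged:
By the outcome, as a careful person would: the job done as asked, in the order asked, and still so for the second after the job is handed in, with the robot touching nothing.
It also fails if it takes over 48 s, if anything falls off the work surface, if the arm or the gripper's body presses on something with over 40 N, if the wrist force passes 120 N, or if a joint passes its speed limit or range.

## Working session

There is one attempt and no reset: what is moved stays moved. The work goes in short steps, Python scripts to look and compute and a tool call to move; the robot and the scene stay as the last step left them, time stands still between calls to the robot, and variables do not carry over. Pictures are saved under pics/ and viewed, at most 12 in all, crops included, and the job is handed in when it is done.

Besides the shell and the picture viewer there is one more tool, called after "Request:" in YAML: its name, and indented under it one key for each argument. step_arm: Moves the arm, as the interface text tells. Its arguments: {"type":"object","properties":{"moves":{"type":"array","items":{"type":"object","properties":{"rx":{"type":"number"},"ry":{"type":"number"},"rz":{"type":"number"},"dx":{"type":"number"},"dy":{"type":"number"},"dz":{"type":"number"},"gripper":{"type":"number"}}}},"grip_force":{"type":"number"}},"required":["moves"]}

```bash
mkdir -p pics
python3 - <<'E'
from bench import r
import cv2
o=r.get_obs();print(o['clock'],o['tcp_pos'],o['orientation'],r.tcp_to_tips,o['grip_width'])
for n in('scene','top'):
    cv2.imwrite(f'pics/{n}0.png',r.grab_frame(n)); print(n,r.camera_info(n))
E
```

```text
0.0 [ 0.26187162 -0.62153794  0.25232828] [-3.07762232e+00 -6.21916094e-01  7.68467167e-04] 0.022 0.08539883813935358
scene {'mtx': array([[435.93969987,   0.        , 276.76916457],
       [  0.        , 435.93969987, 213.49964042],
       [  0.        ,   0.        ,   1.        ]]), 'rvec': array([ 2.43297401,  0.86015455, -0.25352726]), 'tvec': array([-0.41909731, -0.19345318,  1.53436967])}
top {'mtx': array([[523.90150441,   0.        , 282.39431584],
       [  0.        , 523.90150441, 207.96870879],
       [  0.        ,   0.        ,   1.        ]]), 'rvec': array([ 2.15685074, -2.11317821,  0.14899089]), 'tvec': array([0.0248404 , 0.53800471, 1.63783454])}
```

View pics/scene0.png

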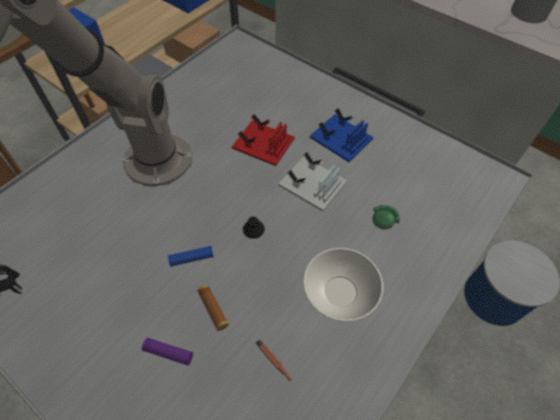

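View pics/top0.png

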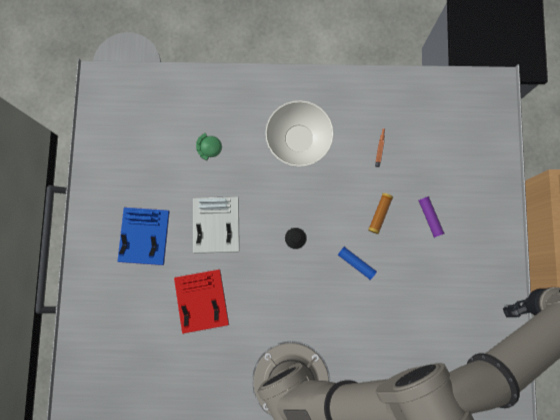

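Scene: the amber rod is at (213,306) and the aluminium stand at (313,182). Top view: the rod is at (381,213) and the stand at (215,224), with its yokes at (200,234) and (229,233). I'll crop these larger and segment them.

```bash
cat > h.py <<'E'
from bench import r
import cv2,numpy as np
def P(n):
    c=r.camera_info(n);return c['mtx']@np.hstack([cv2.Rodrigues(c['rvec'])[0],c['tvec'].reshape(3,1)])
def onplane(M,uv,z):
    H=M[:,[0,1,3]].copy();H[:,2]+=M[:,2]*z
    p=np.linalg.solve(H,[uv[0],uv[1],1]);return np.array([p[0]/p[2],p[1]/p[2],z])
def tri(Ms,uvs):
    A=np.vstack([np.outer([u,v],M[2])-M[:2] for M,(u,v) in zip(Ms,uvs)])
    p=np.linalg.svd(A)[2][-1];return p[:3]/p[3]
def proj(M,p):
    q=M@np.append(p,1);return q[:2]/q[2]
E
python3 - <<'E'
from h import *
a=cv2.imread('pics/scene0.png');b=cv2.imread('pics/top0.png')
Ms=[P('scene'),P('top')];ends=[];cs=[]
for im,roi in((a,(180,270,60,70)),(b,(360,185,40,55))):
    x,y,w,h=roi;hsv=cv2.cvtColor(im,cv2.COLOR_BGR2HSV)[y:y+h,x:x+w]
    m=((hsv[...,0]<28)&(hsv[...,1]>90)).astype(np.uint8)
    m=cv2.morphologyEx(m,cv2.MORPH_OPEN,np.ones((3,3)))
    c,s,ang=cv2.minAreaRect(cv2.findNonZero(m));bx=cv2.boxPoints((c,s,ang))+[x,y]
    M=cv2.moments(m,True);cs.append((M['m10']/M['m00']+x,M['m01']/M['m00']+y))
    print(cs[-1],(c[0]+x,c[1]+y),s,ang)
    d=[np.linalg.norm(bx[i]-bx[(i+1)%4]) for i in range(2)]
    k=0 if d[0]<d[1] else 1
    e=[(bx[k]+bx[k+1])/2,(bx[(k+2)%4]+bx[(k+3)%4])/2];ends.append(sorted(e,key=lambda t:t[1]))
print('centre',tri(Ms,cs))
for i,j in((0,0),(1,1),(0,1),(1,0)):print(i,j,tri(Ms,[ends[0][i],ends[1][j]]))
for e in ends[1]:print(onplane(Ms[1],e,.018))
for e in ends[0]:print(onplane(Ms[0],e,.018))
A=cv2.resize(a[145:215,273:351],None,fx=5,fy=5,interpolation=cv2.INTER_CUBIC)
B=cv2.resize(b[190:260,185:247],None,fx=6,fy=6,interpolation=cv2.INTER_CUBIC)
C=np.zeros((420,390+372,3),np.uint8);C[:350,:390]=A;C[:,390:]=B;cv2.imwrite('pics/crop1.png',C)
E
```

```text
(212.67924528301887, 307.1528301886792) (212.2178611755371, 306.9127960205078) (46.52846145629883, 12.06202507019043) 62.1759033203125
(380.1169451073986, 212.7852028639618) (380.1558036804199, 212.7583465576172) (10.319073677062988, 40.656028747558594) 21.501436233520508
centre [ 0.53281036 -0.28093567  0.01202129]
0 0 [ 0.55369025 -0.28250467  0.19713608]
1 1 [ 0.50738874 -0.28036201 -0.22053036]
0 1 [ 0.46888333 -0.25625579  0.0207227 ]
1 0 [ 0.5955433  -0.30560181  0.01343681]
[ 0.59422264 -0.30535704  0.018     ]
[ 0.46943987 -0.25633902  0.018     ]
[ 0.46735135 -0.25610717  0.018     ]
[ 0.59765943 -0.30560523  0.018     ]
```

View pics/crop1.png

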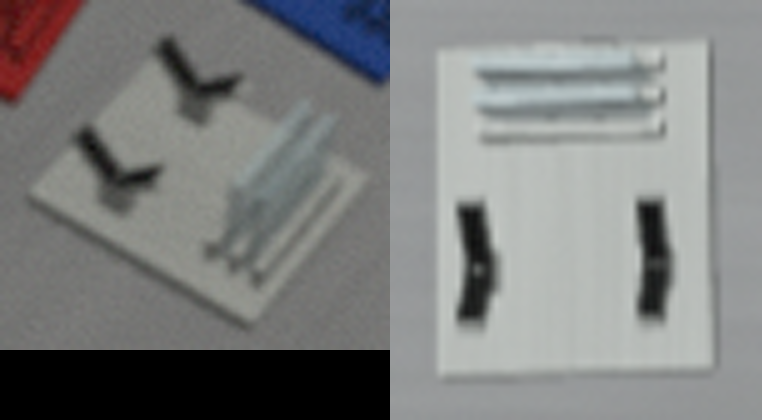

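```bash
cat >> h.py <<'E'
from scipy.spatial.transform import Rotation as R
def go(target,yaw,o=None):
    "remaining moves: rz (deg, tool z) then shift in tool axes (mm) once turned to a pointing-down pose"
    o=o or r.get_obs();Rc=R.from_rotvec(o['orientation'])
    c,s=np.cos(yaw),np.sin(yaw);Rt=R.from_matrix(np.array([[c,s,0],[s,-c,0],[0,0,-1]]))
    print('turn deg (tool axes)',np.degrees((Rc.inv()*Rt).as_rotvec()).round(2),'shift after turn mm',(Rt.inv().apply(np.array(target)-o['tcp_pos'])*1000).round(1),'clock',o['clock'])
E
python3 - <<'E'
from h import *
T=P('top');S=P('scene')
t=lambda p:(185+(p[0]-390)/6-.4,190+p[1]/6-.4)
s=lambda p:(273+p[0]/5-.4,145+p[1]/5-.4)
for p in((437,47),(708,39),(714,366),(437,377)):print('top corner',onplane(T,t(p),.015).round(4))
for p in((30,190),(252,325),(368,178)):print('scene corner',onplane(S,s(p),.015).round(4))
for p in((471,202),(469,325),(651,200),(652,322)):print('top yoke',onplane(T,t(p),.073).round(4))
for p in((165,40),(238,80),(83,133),(155,170)):print('scene yoke',onplane(S,s(p),.073).round(4))
# apex (rubber valley) triangulated
for a,b in(((480,268),(120,185)),((658,263),(200,93))):print('apex',tri([T,S],[t(a),s(b)]).round(4))
go((.50,-.268,.25),np.radians(-21.3))
c=r.camera_info('wrist');Rw=cv2.Rodrigues(c['rvec'])[0];print('wristcam',-Rw.T@c['tvec'],Rw[2],c['mtx'][0,0])
E
```

```text
top corner [0.5706 0.3315 0.015 ]
top corner [0.5779 0.1836 0.015 ]
top corner [0.3999 0.1743 0.015 ]
top corner [0.3909 0.3229 0.015 ]
scene corner [0.4043 0.176  0.015 ]
scene corner [0.5831 0.1809 0.015 ]
scene corner [0.5745 0.327  0.015 ]
top yoke [0.4788 0.2987 0.073 ]
top yoke [0.4145 0.2968 0.073 ]
top yoke [0.4817 0.2045 0.073 ]
top yoke [0.418  0.2016 0.073 ]
scene yoke [0.4231 0.296  0.073 ]
scene yoke [0.4813 0.2985 0.073 ]
scene yoke [0.4294 0.199  0.073 ]
scene yoke [0.4838 0.2041 0.073 ]
apex [ 0.4398  0.2949 -0.0556]
apex [0.464  0.2118 0.1201]
turn deg (tool axes) [-9.000e-02  4.000e-02  4.415e+01] shift after turn mm [  93.4 -415.9    2.4] clock 0.1
wristcam [ 0.33537947 -0.59000315  0.37243248] [-0.28859578 -0.11927071 -0.94999314] 356.38060020184093
```

The stand is at about (0.487, 0.252) with yaw of about 3°, and the seat is at about (0.451, 0.250). Next is a wrist view above the rod.

Request:
step_arm:
  moves:
    - {"rz": 8.8}
    - {"rz": 8.8}
    - {"rz": 8.8}
    - {"rz": 8.8}
    - {"rz": 8.8}
    - {"dx": 11.7,"dy": -52}
    - {"dx": 11.7,"dy": -52}
    - {"dx": 11.7,"dy": -52}
    - {"dx": 11.7,"dy": -52}
    - {"dx": 11.7,"dy": -52}
    - {"dx": 11.7,"dy": -52}
    - {"dx": 11.7,"dy": -52}
    - {"dx": 11.7,"dy": -52}
    - {"dz": 0}

```text
invalid input at $.moves[0]: expected keys rx, ry, rz, dx, dy, dz, gripper
```

Run:
```python
from h import *
o=r.get_obs();print(o['clock'],o['tcp_pos'],o['joints'].round(2) if hasattr(o['joints'],'round') else o['joints'])
M=P('wrist');im=r.grab_frame('wrist');cv2.imwrite('pics/w1.png',im);np.save('w1.npy',M)
T=cv2.imread('pics/top0.png')
hsv=cv2.cvtColor(im,cv2.COLOR_BGR2HSV)
m=((hsv[...,0]<28)&(hsv[...,1]>90)).astype(np.uint8);m=cv2.morphologyEx(m,cv2.MORPH_OPEN,np.ones((3,3)))
n,l,st,c=cv2.connectedComponentsWithStats(m)
for k in range(1,n):
    if st[k,4]>300:print(st[k],c[k],onplane(M,c[k],.018))
print('expected',proj(M,[.533,-.281,.018]))
```

```text
0.1 [ 0.26191173 -0.62159507  0.25242915] [ 1.06  0.48  0.02  1.56 -0.01  1.11 -0.08]
[  421     0   139   237 20821] [509.46529946 122.68032275] [ 0.39832699 -0.80439757  0.018     ]
expected [ -25.68744078 -371.26823817]
```

View pics/w1.png

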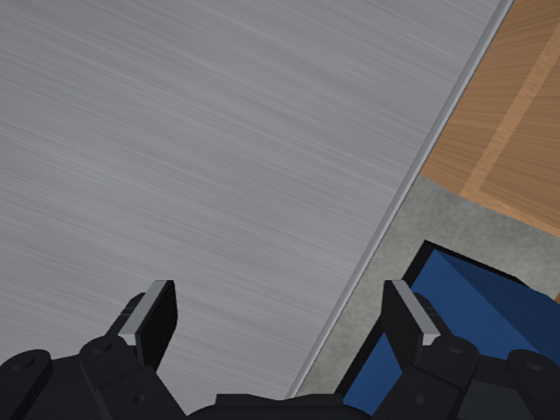

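The call was refused because every key is required, so the picture shows only the fingers at (160,310) and (405,310) over the cart's edge. I'll resend it in full.

Request:
step_arm:
  moves:
    - {"rx": 0,"ry": 0,"rz": 8.8,"dx": 0,"dy": 0,"dz": 0,"gripper": 1}
    - {"rx": 0,"ry": 0,"rz": 8.8,"dx": 0,"dy": 0,"dz": 0,"gripper": 1}
    - {"rx": 0,"ry": 0,"rz": 8.8,"dx": 0,"dy": 0,"dz": 0,"gripper": 1}
    - {"rx": 0,"ry": 0,"rz": 8.8,"dx": 0,"dy": 0,"dz": 0,"gripper": 1}
    - {"rx": 0,"ry": 0,"rz": 8.8,"dx": 0,"dy": 0,"dz": 0,"gripper": 1}
    - {"rx": 0,"ry": 0,"rz": 0,"dx": 11.7,"dy": -52,"dz": 0,"gripper": 1}
    - {"rx": 0,"ry": 0,"rz": 0,"dx": 11.7,"dy": -52,"dz": 0,"gripper": 1}
    - {"rx": 0,"ry": 0,"rz": 0,"dx": 11.7,"dy": -52,"dz": 0,"gripper": 1}
    - {"rx": 0,"ry": 0,"rz": 0,"dx": 11.7,"dy": -52,"dz": 0,"gripper": 1}
    - {"rx": 0,"ry": 0,"rz": 0,"dx": 11.7,"dy": -52,"dz": 0,"gripper": 1}
    - {"rx": 0,"ry": 0,"rz": 0,"dx": 11.7,"dy": -52,"dz": 0,"gripper": 1}
    - {"rx": 0,"ry": 0,"rz": 0,"dx": 11.7,"dy": -52,"dz": 0,"gripper": 1}
    - {"rx": 0,"ry": 0,"rz": 0,"dx": 11.7,"dy": -52,"dz": 0,"gripper": 1}
    - {"rx": 0,"ry": 0,"rz": 0,"dx": 0,"dy": 0,"dz": 0,"gripper": 1}
    - {"rx": 0,"ry": 0,"rz": 0,"dx": 0,"dy": 0,"dz": 0,"gripper": 1}

```text
clock: 2.02
tcp_pos: [0.4991, -0.2682, 0.2531]
orientation: [3.088, -0.576, -0.001]
contact_force: [0.3, -0.7, -0.4]
grip_width: 0.0855
gripper_force: 0.0
```

```bash
cat > rod.py <<'E'
from h import *
import sys
o=r.get_obs();print(o['clock'],o['tcp_pos'],np.round(o['joints'],2))
M=P('wrist');im=r.grab_frame('wrist');cv2.imwrite(f'pics/{sys.argv[1]}.png',im);np.save(sys.argv[1]+'.npy',M)
hsv=cv2.cvtColor(im,cv2.COLOR_BGR2HSV)
m=((hsv[...,0]<28)&(hsv[...,1]>90)).astype(np.uint8);m=cv2.morphologyEx(m,cv2.MORPH_OPEN,np.ones((3,3)))
n,l,st,c=cv2.connectedComponentsWithStats(m)
for k in range(1,n):
    if st[k,4]>800:
        (cx,cy),s,a=cv2.minAreaRect(cv2.findNonZero((l==k).astype(np.uint8)))
        vx,vy=cv2.fitLine(cv2.findNonZero((l==k).astype(np.uint8)),cv2.DIST_L2,0,.01,.01).ravel()[:2]
        p=onplane(M,(cx,cy),.018);d=onplane(M,(cx+60*vx,cy+60*vy),.018)-p
        print(st[k],c[k],(cx,cy),s,a,p,'axis deg',np.degrees(np.arctan2(d[1],d[0])))
print('expected',proj(M,[.533,-.281,.018]))
E
python3 rod.py w2
```

```text
2.025 [ 0.4991171  -0.26819494  0.25307175] [ 0.35  0.3   0.04  1.82 -0.01  1.02 -1.55]
[ 259   71   38  141 4925] [277.09786802 139.95837563] (277.5, 141.0) (140.0, 37.0) 90.0 [ 0.5337497  -0.27981819  0.018     ] axis deg -21.39467206906179
expected [278.89514245 141.27990866]
```

View pics/w2.png

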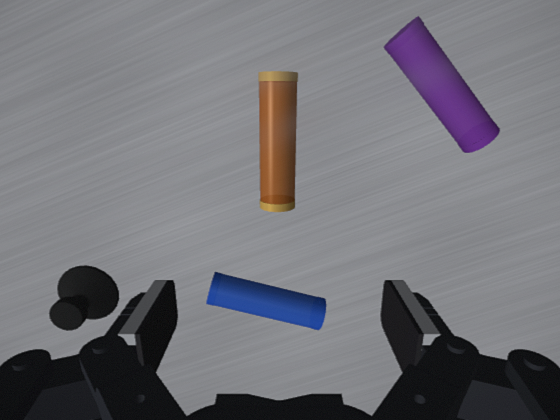

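Wrist view: the amber rod at (277,141) points straight up the image, aligned with tool x. Blue is at (267,300) and purple at (442,85), both clear of it. I'll move over the rod and measure again from there.

Request:
step_arm:
  moves:
    - {"rx": 0,"ry": 0,"rz": 0.2,"dx": 18,"dy": 0,"dz": 40,"gripper": 1}
    - {"rx": 0,"ry": 0,"rz": 0,"dx": 18,"dy": 0,"dz": 40,"gripper": 1}
    - {"rx": 0,"ry": 0,"rz": 0,"dx": 0,"dy": 0,"dz": 30,"gripper": 1}
    - {"rx": 0,"ry": 0,"rz": 0,"dx": 0,"dy": 0,"dz": 0,"gripper": 1}
    - {"rx": 0,"ry": 0,"rz": 0,"dx": 0,"dy": 0,"dz": 0,"gripper": 1}

```text
clock: 2.7
tcp_pos: [0.533, -0.2822, 0.1445]
orientation: [3.086, -0.585, 0.002]
contact_force: [-0.2, -0.3, 0.5]
grip_width: 0.0856
gripper_force: 0.0
```

```bash
python3 rod.py w3
python3 - <<'E'
from h import *
go((.534,-.280,.027),np.radians(-21.4))
M=np.load('w3.npy');print('ends expected',proj(M,[.534+.0605,-.280-.0237,.018]),proj(M,[.534-.0605,-.280+.0237,.018]))
E
```

```text
2.7 [ 0.53303936 -0.28223253  0.14451591] [ 0.36  0.48  0.03  1.83 -0.02  0.83 -1.55]
[ 249  121   53  184 8764] [275.57576449 209.38486992] (275.0, 212.5) (183.0, 52.0) 90.0 [ 0.53283137 -0.27867514  0.018     ] axis deg 158.6443830139255
expected [277.88455631 211.18303781]
turn deg (tool axes) [ 0.02 -0.14 -0.03] shift after turn mm [ -0.3  -2.1 118. ] clock 2.75
ends expected [275.721701   118.13835269] [276.42366477 289.38043714]
```

View pics/w3.png

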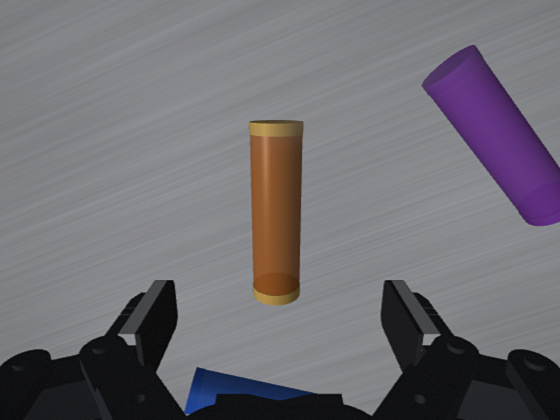

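The rod is at (275,212), centred between the fingers at (150,330) and (410,330), so the estimate agrees across views. Descending.

Request:
step_arm:
  moves:
    - {"rx": 0,"ry": 0,"rz": 0,"dx": 0,"dy": -2.4,"dz": 30,"gripper": 1}
    - {"rx": 0,"ry": 0,"rz": 0,"dx": 0,"dy": 0,"dz": 30,"gripper": 1}
    - {"rx": 0,"ry": 0,"rz": 0,"dx": 0,"dy": 0,"dz": 25,"gripper": 1}
    - {"rx": 0,"ry": 0,"rz": 0,"dx": 0,"dy": 0,"dz": 15,"gripper": 1}
    - {"rx": 0,"ry": 0,"rz": 0,"dx": 0,"dy": 0,"dz": 12,"gripper": 1}
    - {"rx": 0,"ry": 0,"rz": 0,"dx": 0,"dy": 0,"dz": 8,"gripper": 1}
    - {"rx": 0,"ry": 0,"rz": 0,"dx": 0,"dy": 0,"dz": 0,"gripper": 1}
    - {"rx": 0,"ry": 0,"rz": 0,"dx": 0,"dy": 0,"dz": 0,"gripper": 1}

```text
clock: 3.75
tcp_pos: [0.5344, -0.2789, 0.0239]
orientation: [3.087, -0.582, 0.002]
contact_force: [0.8, -0.5, 0.9]
grip_width: 0.0854
gripper_force: 0.0
```

Request:
step_arm:
  grip_force: 40
  moves:
    - {"rx": 0,"ry": 0,"rz": 0,"dx": 0,"dy": 0,"dz": 0,"gripper": 0.4}
    - {"rx": 0,"ry": 0,"rz": 0,"dx": 0,"dy": 0,"dz": 0,"gripper": 0.2}
    - {"rx": 0,"ry": 0,"rz": 0,"dx": 0,"dy": 0,"dz": 0,"gripper": 0.0}
    - {"rx": 0,"ry": 0,"rz": 0,"dx": 0,"dy": 0,"dz": 0,"gripper": -0.1}
    - {"rx": 0,"ry": 0,"rz": 0,"dx": 0,"dy": 0,"dz": 0,"gripper": -0.3}
    - {"rx": 0,"ry": 0,"rz": 0,"dx": 0,"dy": 0,"dz": 0,"gripper": -1}
    - {"rx": 0,"ry": 0,"rz": 0,"dx": 0,"dy": 0,"dz": 0,"gripper": -1}
    - {"rx": 0,"ry": 0,"rz": 0,"dx": 0,"dy": 0,"dz": 0,"gripper": -1}
    - {"rx": 0,"ry": 0,"rz": 0,"dx": 0,"dy": 0,"dz": 0,"gripper": -1}
    - {"rx": 0,"ry": 0,"rz": 0,"dx": 0,"dy": 0,"dz": 0,"gripper": -1}

```text
clock: 5.0
tcp_pos: [0.534, -0.2788, 0.0236]
orientation: [3.087, -0.582, 0.0]
contact_force: [-1.2, 1.3, 5.4]
grip_width: 0.0347
gripper_force: 39.7
```

Request:
step_arm:
  moves:
    - {"rx": 0,"ry": 0,"rz": 0,"dx": 0,"dy": 0,"dz": -5,"gripper": -1}
    - {"rx": 0,"ry": 0,"rz": 0,"dx": 0,"dy": 0,"dz": -10,"gripper": -1}
    - {"rx": 0,"ry": 0,"rz": 0,"dx": 0,"dy": 0,"dz": -20,"gripper": -1}
    - {"rx": 0,"ry": 0,"rz": 0,"dx": 0,"dy": 0,"dz": -30,"gripper": -1}
    - {"rx": 0,"ry": 0,"rz": 0,"dx": 0,"dy": 0,"dz": -35,"gripper": -1}
    - {"rx": 0,"ry": 0,"rz": 0,"dx": 0,"dy": 0,"dz": -35,"gripper": -1}
    - {"rx": 0,"ry": 0,"rz": 0,"dx": 0,"dy": 0,"dz": -35,"gripper": -1}
    - {"rx": 0,"ry": 0,"rz": 0,"dx": 0,"dy": 0,"dz": -30,"gripper": -1}
    - {"rx": 0,"ry": 0,"rz": 0,"dx": 0,"dy": 0,"dz": 0,"gripper": -1}
    - {"rx": 0,"ry": 0,"rz": 0,"dx": 0,"dy": 0,"dz": 0,"gripper": -1}

```text
clock: 6.25
tcp_pos: [0.5332, -0.2783, 0.2226]
orientation: [-3.087, 0.582, 0.002]
contact_force: [-0.6, 0.2, -3.7]
grip_width: 0.0349
gripper_force: 40.5
```

```bash
python3 rod.py w4
python3 - <<'E'
from h import *
o=r.get_obs();Rc=R.from_rotvec(o['orientation']);M=np.load('w4.npy')
# expected silhouette of a rod held with centre h ahead of TCP
for h in(0,5,10):
    for s in(-.065,.065):
        print(h,s,[proj(M,o['tcp_pos']+Rc.apply([s,y,h/1000])).round(1) for y in(-.018,.018)])
go((.4515,.2500,.20),np.radians(93))
E
```

```text
6.25 [ 0.53318529 -0.27827025  0.22255862] [ 0.35  0.39  0.04  1.77 -0.02  0.99 -1.55]
[  227   139   105   207 19114] [278.56204876 237.29910014] (279.0, 242.0) (206.0, 104.0) 90.0 [ 0.47903692 -0.25669524  0.018     ] axis deg -21.867884653256578
[ 237  355   83   46 2667] [274.28121485 379.63892013] (276.09735107421875, 381.21337890625) (86.76390075683594, 37.301387786865234) 11.003539085388184 [ 0.32062617 -0.19117936  0.018     ] axis deg -122.58217972655976
expected [282.18480827 183.55180876]
0 -0.065 [array([239.6, 435.1]), array([319.9, 435.1])]
0 0.065 [array([226.1, 141.7]), array([333.7, 141.6])]
5 -0.065 [array([240.8, 425.3]), array([318.7, 425.3])]
5 0.065 [array([228.2, 139.9]), array([331.6, 139.8])]
10 -0.065 [array([241.8, 416. ]), array([317.6, 416.1])]
10 0.065 [array([230. , 138.3]), array([329.7, 138.2])]
turn deg (tool axes) [-1.5000e-01  9.0000e-02 -1.1435e+02] shift after turn mm [531.7 -53.7  21.9] clock 6.3
```

View pics/w4.png

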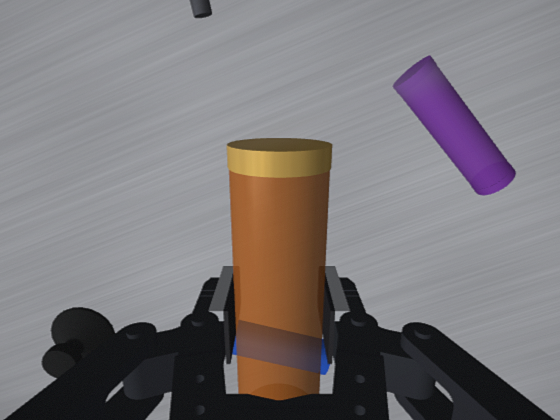

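The rod is held level and square: its end is at (280,140) and the fingers at (225,300) and (337,300). Next I'll turn, then stop beside the stand for a closer wrist look.

Request:
step_arm:
  moves:
    - {"rx": 0,"ry": 0,"rz": -5,"dx": 0,"dy": 0,"dz": -2,"gripper": -1}
    - {"rx": 0,"ry": 0,"rz": -9.95,"dx": 0,"dy": 0,"dz": -4,"gripper": -1}
    - {"rx": 0,"ry": 0,"rz": -9.95,"dx": 0,"dy": 0,"dz": -4,"gripper": -1}
    - {"rx": 0,"ry": 0,"rz": -9.95,"dx": 0,"dy": 0,"dz": -4,"gripper": -1}
    - {"rx": 0,"ry": 0,"rz": -9.95,"dx": 0,"dy": 0,"dz": -4,"gripper": -1}
    - {"rx": 0,"ry": 0,"rz": -9.95,"dx": 0,"dy": 0,"dz": -4,"gripper": -1}
    - {"rx": 0,"ry": 0,"rz": -9.95,"dx": 0,"dy": 0,"dz": -4,"gripper": -1}
    - {"rx": 0,"ry": 0,"rz": -9.95,"dx": 0,"dy": 0,"dz": 0,"gripper": -1}
    - {"rx": 0,"ry": 0,"rz": -9.95,"dx": 0,"dy": 0,"dz": 0,"gripper": -1}
    - {"rx": 0,"ry": 0,"rz": -9.95,"dx": 0,"dy": 0,"dz": 0,"gripper": -1}
    - {"rx": 0,"ry": 0,"rz": -9.95,"dx": 0,"dy": 0,"dz": 0,"gripper": -1}
    - {"rx": 0,"ry": 0,"rz": -9.95,"dx": 0,"dy": 0,"dz": 0,"gripper": -1}
    - {"rx": 0,"ry": 0,"rz": 0,"dx": 0,"dy": 0,"dz": 0,"gripper": -1}

```text
clock: 7.92
tcp_pos: [0.5331, -0.2785, 0.2476]
orientation: [-2.161, -2.277, 0.001]
contact_force: [-0.2, 0.5, -3.3]
grip_width: 0.0346
gripper_force: 40.5
```

Request:
step_arm:
  moves:
    - {"rx": 0,"ry": 0,"rz": 0,"dx": 15,"dy": 2,"dz": 0,"gripper": -1}
    - {"rx": 0,"ry": 0,"rz": 0,"dx": 30,"dy": 5,"dz": 0,"gripper": -1}
    - {"rx": 0,"ry": 0,"rz": 0,"dx": 40,"dy": 7,"dz": 0,"gripper": -1}
    - {"rx": 0,"ry": 0,"rz": 0,"dx": 40,"dy": 7,"dz": 0,"gripper": -1}
    - {"rx": 0,"ry": 0,"rz": 0,"dx": 40,"dy": 7,"dz": 0,"gripper": -1}
    - {"rx": 0,"ry": 0,"rz": 0,"dx": 40,"dy": 7,"dz": 0,"gripper": -1}
    - {"rx": 0,"ry": 0,"rz": 0,"dx": 40,"dy": 7,"dz": 0,"gripper": -1}
    - {"rx": 0,"ry": 0,"rz": 0,"dx": 40,"dy": 7,"dz": 0,"gripper": -1}
    - {"rx": 0,"ry": 0,"rz": 0,"dx": 40,"dy": 7,"dz": 0,"gripper": -1}
    - {"rx": 0,"ry": 0,"rz": 0,"dx": 40,"dy": 7,"dz": 0,"gripper": -1}
    - {"rx": 0,"ry": 0,"rz": 0,"dx": 40,"dy": 7,"dz": 0,"gripper": -1}
    - {"rx": 0,"ry": 0,"rz": 0,"dx": 30,"dy": 0,"dz": 0,"gripper": -1}
    - {"rx": 0,"ry": 0,"rz": 0,"dx": 10,"dy": 0,"dz": 0,"gripper": -1}
    - {"rx": 0,"ry": 0,"rz": 0,"dx": 0,"dy": 0,"dz": 0,"gripper": -1}
    - {"rx": 0,"ry": 0,"rz": 0,"dx": 0,"dy": 0,"dz": 0,"gripper": -1}

```text
clock: 9.8
tcp_pos: [0.58, 0.1677, 0.2491]
orientation: [2.163, 2.277, -0.002]
contact_force: [0.9, 0.2, -4.8]
grip_width: 0.0351
gripper_force: 40.4
```

```bash
python3 rod.py w5
python3 - <<'E'
from h import *
go((.4515,.2500,.20),np.radians(93))
M=np.load('w5.npy')
Rz=R.from_euler('z',3,degrees=True)
for p in((-35,-47,44.5),(-35,47,44.5),(-63.5,-47,73),(-6.5,-47,73),(-63.5,47,73),(-6.5,47,73),(-90,-75,15),(90,-75,15),(-90,75,15),(90,75,15)):
    print(p,proj(M,Rz.apply(np.array(p)/1000)+[.4865,.252,0]).round(1))
E
```

```text
9.8 [0.57995375 0.1676977  0.2490989 ] [ 0.    0.41 -0.51  1.71  0.22  1.08 -0.53]
[   0    0   39  101 2379] [13.36317781 59.52374947] (19.0, 50.0) (100.0, 38.0) 90.0 [0.33945767 0.27504663 0.018     ] axis deg -89.94197606734694
[  227   138   105   263 23639] [278.9544397 262.0896823] (279.0, 269.0) (262.0, 104.0) 90.0 [0.58476603 0.06787429 0.018     ] axis deg 92.80823831784521
expected [229.267534   491.50820105]
turn deg (tool axes) [-0.01  0.06 -0.06] shift after turn mm [  89.  -124.1   49.1] clock 9.85
(-35, -47, 44.5) [141.5 140.7]
(-35, 47, 44.5) [127.4  24.1]
(-63.5, -47, 73) [ 94.2 145. ]
(-6.5, -47, 73) [163.4 144.9]
(-63.5, 47, 73) [73.4 16.9]
(-6.5, 47, 73) [150.4  16.8]
(-90, -75, 15) [100.8 165.5]
(90, -75, 15) [280.4 165.2]
(-90, 75, 15) [73.6 -5.3]
(90, 75, 15) [280.4  -5.6]
```

View pics/w5.png

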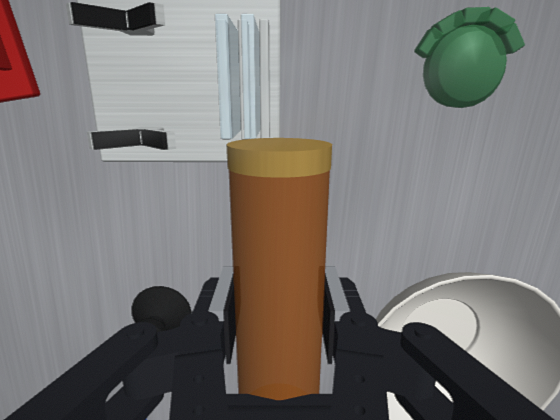

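The stand is at top left: near yoke at about (130,138), far yoke at about (115,15), near-left plate corner at about (104,160), and the prisms at (235,75). A zoomed crop will refine its pose.

Run:
```python
import cv2
a=cv2.imread('pics/w5.png')[0:175,60:290]
cv2.imwrite('pics/c5.png',cv2.resize(a,None,fx=3.4,fy=3.4,interpolation=cv2.INTER_CUBIC))
```

```text
(no output)
```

View pics/c5.png

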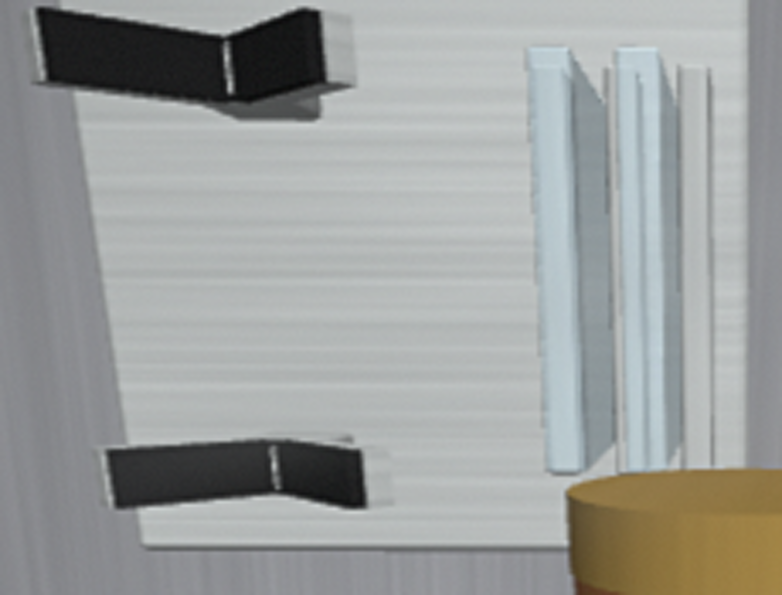

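Run:
```python
from h import *
from scipy.optimize import least_squares
M=np.load('w5.npy')
obs=[((-35,47,44.5),(229,68)),((-35,-47,44.5),(274,468)),((-63,-47,73),(111,480)),((-7,-47,73),(362,480)),((-63,47,73),(40,46)),((-7,47,73),(322,46)),((-90,-75,15),(143,544))]
def f(q):
    Rz=R.from_euler('z',q[2],degrees=True)
    return np.concatenate([proj(M,Rz.apply(np.array(p)/1000)+[q[0],q[1],q[3] if len(q)>3 else 0])-(np.array(c)+.5)/3.4-[59.5,-.5] for p,c in obs])
for q0 in([.487,.252,3],[.487,.252,3,0]):
    s=least_squares(f,q0,loss='soft_l1',x_scale=[.01,.01,1,.01][:len(q0)]);q=s.x
    print(q.round(4),f(q).reshape(-1,2).round(1).tolist())
    p=R.from_euler('z',q[2],degrees=True).apply([-.035,0,0])[:2]+q[:2];print('seat',p)
    go((*p,.13),np.radians(90+q[2]))
```

```text
[0.4865 0.2549 2.7501] [[0.3, 0.3], [0.7, -0.1], [1.8, 0.2], [-3.8, 0.4], [2.4, -1.1], [-4.6, -0.9], [-1.6, 2.5]]
seat [0.45151    0.25324717]
turn deg (tool axes) [-0.01  0.06  0.19] shift after turn mm [  91.7 -124.3  119.1] clock 9.85
[ 4.8600e-01  2.5490e-01  2.7734e+00 -1.3000e-03] [[0.3, 0.5], [0.7, -0.2], [1.9, 0.0], [-3.9, 0.2], [2.6, -0.8], [-4.8, -0.6], [-1.5, 2.3]]
seat [0.4510047  0.25325603]
turn deg (tool axes) [-0.01  0.06  0.16] shift after turn mm [  91.8 -124.8  119.1] clock 9.85
```

Request:
step_arm:
  moves:
    - {"rx": 0,"ry": 0,"rz": 0.2,"dx": 12,"dy": -15,"dz": 0,"gripper": -1}
    - {"rx": 0,"ry": 0,"rz": 0,"dx": 20,"dy": -27.5,"dz": 0,"gripper": -1}
    - {"rx": 0,"ry": 0,"rz": 0,"dx": 20,"dy": -27.5,"dz": 0,"gripper": -1}
    - {"rx": 0,"ry": 0,"rz": 0,"dx": 20,"dy": -27.5,"dz": 0,"gripper": -1}
    - {"rx": 0,"ry": 0,"rz": 0,"dx": 20,"dy": -27,"dz": 0,"gripper": -1}
    - {"rx": 0,"ry": 0,"rz": 0,"dx": 0,"dy": 0,"dz": 25,"gripper": -1}
    - {"rx": 0,"ry": 0,"rz": 0,"dx": 0,"dy": 0,"dz": 35,"gripper": -1}
    - {"rx": 0,"ry": 0,"rz": 0,"dx": 0,"dy": 0,"dz": 35,"gripper": -1}
    - {"rx": 0,"ry": 0,"rz": 0,"dx": 0,"dy": 0,"dz": 25,"gripper": -1}
    - {"rx": 0,"ry": 0,"rz": 0,"dx": 0,"dy": 0,"dz": 0,"gripper": -1}
    - {"rx": 0,"ry": 0,"rz": 0,"dx": 0,"dy": 0,"dz": 0,"gripper": -1}
    - {"rx": 0,"ry": 0,"rz": 0,"dx": 0,"dy": 0,"dz": 0,"gripper": -1}

```text
clock: 11.35
tcp_pos: [0.4514, 0.2556, 0.1307]
orientation: [2.164, 2.276, 0.004]
contact_force: [-0.6, -0.1, -3.5]
grip_width: 0.0349
gripper_force: 40.7
```

Run:
```python
from h import *
o=r.get_obs();print(o['contact_force'],np.round(o['joints'],2))
go((.4513,.2535,.0756),np.radians(92.8))
for s in(0,):
    a=r.grab_frame('scene');b=r.grab_frame('wrist')
    A=cv2.resize(a[100:220,250:370],(480,480),interpolation=cv2.INTER_CUBIC);B=cv2.resize(b[60:360,180:380],(320,480))
    cv2.imwrite('pics/p6.png',np.hstack([A,B]))
```

```text
[-0.59322584 -0.05985759 -3.53092187] [-0.2   0.43 -0.54  2.01  0.31  0.78 -0.87]
turn deg (tool axes) [ 0.13 -0.06  0.08] shift after turn mm [-2.  -0.2 55.1] clock 11.35
```

View pics/p6.png

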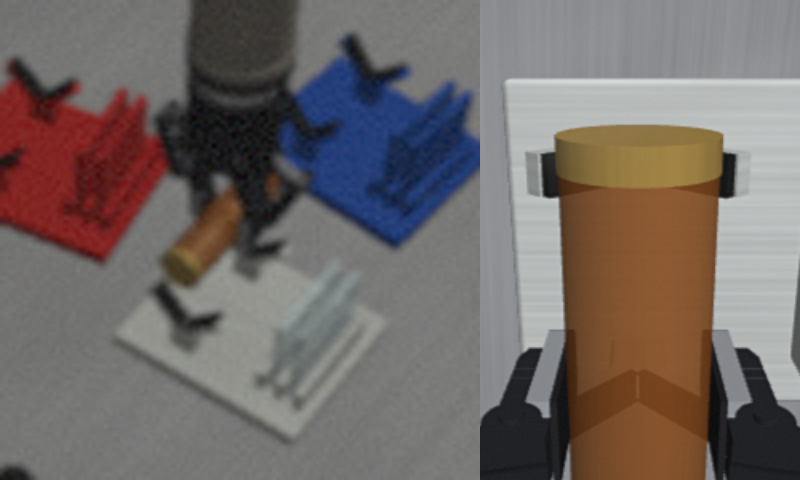

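The rod is over the stand. The far yoke's tips (527 and 749) are symmetric about the rod centre (638), and the near V apex shows through the glass at (638,372). Descending gently.

Request:
step_arm:
  moves:
    - {"rx": 0,"ry": 0,"rz": 0,"dx": -1,"dy": 0,"dz": 12,"gripper": -1}
    - {"rx": 0,"ry": 0,"rz": 0,"dx": -1,"dy": 0,"dz": 12,"gripper": -1}
    - {"rx": 0,"ry": 0,"rz": 0,"dx": 0,"dy": 0,"dz": 10,"gripper": -1}
    - {"rx": 0,"ry": 0,"rz": 0,"dx": 0,"dy": 0,"dz": 7,"gripper": -1}
    - {"rx": 0,"ry": 0,"rz": 0,"dx": 0,"dy": 0,"dz": 4,"gripper": -1}
    - {"rx": 0,"ry": 0,"rz": 0,"dx": 0,"dy": 0,"dz": 3,"gripper": -1}
    - {"rx": 0,"ry": 0,"rz": 0,"dx": 0,"dy": 0,"dz": 2,"gripper": -1}
    - {"rx": 0,"ry": 0,"rz": 0,"dx": 0,"dy": 0,"dz": 0,"gripper": -1}
    - {"rx": 0,"ry": 0,"rz": 0,"dx": 0,"dy": 0,"dz": 0,"gripper": -1}

```text
clock: 12.58
tcp_pos: [0.451, 0.2531, 0.0795]
orientation: [2.164, 2.277, 0.001]
contact_force: [-0.4, 0.4, -3.6]
grip_width: 0.0347
gripper_force: 40.9
```

Request:
step_arm:
  moves:
    - {"rx": 0,"ry": 0,"rz": 0,"dx": 0,"dy": 0,"dz": 1,"gripper": -1}
    - {"rx": 0,"ry": 0,"rz": 0,"dx": 0,"dy": 0,"dz": 1,"gripper": -1}
    - {"rx": 0,"ry": 0,"rz": 0,"dx": 0,"dy": 0,"dz": 1,"gripper": -1}
    - {"rx": 0,"ry": 0,"rz": 0,"dx": 0,"dy": 0,"dz": 0.7,"gripper": -1}
    - {"rx": 0,"ry": 0,"rz": 0,"dx": 0,"dy": 0,"dz": 0,"gripper": -1}
    - {"rx": 0,"ry": 0,"rz": 0,"dx": 0,"dy": 0,"dz": 0,"gripper": -1}

```text
clock: 13.32
tcp_pos: [0.4513, 0.2532, 0.0758]
orientation: [2.164, 2.277, 0.001]
contact_force: [1.7, -0.4, -2.1]
grip_width: 0.0346
gripper_force: 41.2
```

Contact is beginning, so I'll continue in half-millimetre steps.

Request:
step_arm:
  moves:
    - {"rx": 0,"ry": 0,"rz": 0,"dx": 0,"dy": 0,"dz": 0.5,"gripper": -1}
    - {"rx": 0,"ry": 0,"rz": 0,"dx": 0,"dy": 0,"dz": 0.3,"gripper": -1}
    - {"rx": 0,"ry": 0,"rz": 0,"dx": 0,"dy": 0,"dz": 0,"gripper": -1}
    - {"rx": 0,"ry": 0,"rz": 0,"dx": 0,"dy": 0,"dz": 0,"gripper": -1}

```text
clock: 13.82
tcp_pos: [0.4514, 0.2532, 0.0755]
orientation: [2.164, 2.276, 0.002]
contact_force: [0.6, -0.8, 5.9]
grip_width: 0.0348
gripper_force: 41.9
```

The stand now pushes up with about 9 N more than when the rod hung free, so it is seated. Opening slowly.

Request:
step_arm:
  grip_force: 20
  moves:
    - {"rx": 0,"ry": 0,"rz": 0,"dx": 0,"dy": 0,"dz": 0,"gripper": -1}
    - {"rx": 0,"ry": 0,"rz": 0,"dx": 0,"dy": 0,"dz": 0,"gripper": -1}
    - {"rx": 0,"ry": 0,"rz": 0,"dx": 0,"dy": 0,"dz": 0,"gripper": -0.1}
    - {"rx": 0,"ry": 0,"rz": 0,"dx": 0,"dy": 0,"dz": 0,"gripper": 0.0}
    - {"rx": 0,"ry": 0,"rz": 0,"dx": 0,"dy": 0,"dz": 0,"gripper": 0.15}
    - {"rx": 0,"ry": 0,"rz": 0,"dx": 0,"dy": 0,"dz": 0,"gripper": 0.3}
    - {"rx": 0,"ry": 0,"rz": 0,"dx": 0,"dy": 0,"dz": 0,"gripper": 0.4}
    - {"rx": 0,"ry": 0,"rz": 0,"dx": 0,"dy": 0,"dz": 0,"gripper": 0.5}
    - {"rx": 0,"ry": 0,"rz": 0,"dx": 0,"dy": 0,"dz": 0,"gripper": 0.5}

```text
clock: 14.95
tcp_pos: [0.4509, 0.253, 0.0748]
orientation: [2.165, 2.277, 0.0]
contact_force: [0.2, -0.2, 0.1]
grip_width: 0.0643
gripper_force: 0.0
```

Released at 64 mm with no force left. Retreating straight up and then looking.

Request:
step_arm:
  moves:
    - {"rx": 0,"ry": 0,"rz": 0,"dx": 0,"dy": 0,"dz": -8,"gripper": 0.5}
    - {"rx": 0,"ry": 0,"rz": 0,"dx": 0,"dy": 0,"dz": -15,"gripper": 0.5}
    - {"rx": 0,"ry": 0,"rz": 0,"dx": 0,"dy": 0,"dz": -30,"gripper": 0.5}
    - {"rx": 0,"ry": 0,"rz": 0,"dx": 0,"dy": 0,"dz": -40,"gripper": 0.5}
    - {"rx": 0,"ry": 0,"rz": 0,"dx": 0,"dy": 0,"dz": -40,"gripper": 0.5}
    - {"rx": 0,"ry": 0,"rz": 0,"dx": 0,"dy": 0,"dz": -40,"gripper": 0.5}
    - {"rx": 0,"ry": 0,"rz": 0,"dx": 0,"dy": 0,"dz": 0,"gripper": 0.5}
    - {"rx": 0,"ry": 0,"rz": 0,"dx": 0,"dy": 0,"dz": 0,"gripper": 0.5}

```text
clock: 15.95
tcp_pos: [0.4506, 0.2528, 0.2481]
orientation: [2.164, 2.277, 0.0]
contact_force: [-0.9, -0.5, 0.5]
grip_width: 0.0647
gripper_force: 0.0
```

Run:
```python
from h import *
o=r.get_obs();print(o['clock'],o['tcp_pos'])
M=P('wrist');b=r.grab_frame('wrist');a=r.grab_frame('scene');cv2.imwrite('pics/w7.png',b)
A=cv2.resize(a[110:230,250:370],(300,300),interpolation=cv2.INTER_CUBIC);B=cv2.resize(b,(490,368))
C=np.zeros((368,790,3),np.uint8);C[:,:490]=B;C[:300,490:]=A;cv2.imwrite('pics/p7.png',C)
c=np.cos(np.radians(92.8));s=np.sin(np.radians(92.8))
for t in(-.065,.065):print('rod end expected (in p7)',proj(M,[.4513+t*c,.2528+t*s,.07])*.875)
```

```text
15.95 [0.45063088 0.25275169 0.24811954]
rod end expected (in p7) [244.8784579  229.03627365]
rod end expected (in p7) [245.17218149 101.474117  ]
```

View pics/p7.png

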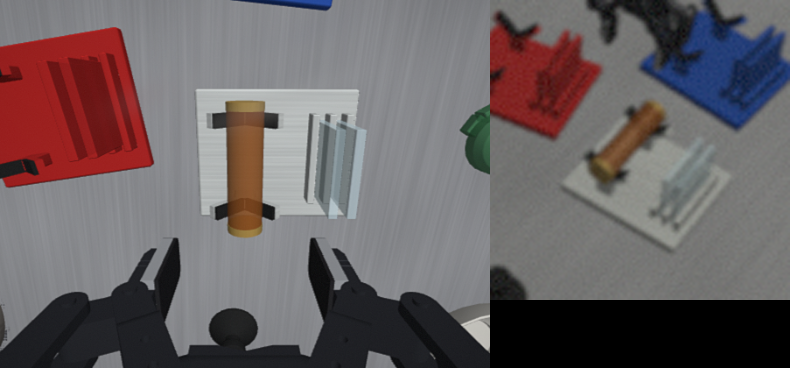

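The rod lies across both yokes, with its ends at (245,101) and (245,236) and about equal overhang past each yoke. Handing in.

```bash
python3 -c "
from bench import r
print(r.hand_in())"
```

```text
the job is handed in; nothing more can be done
None
```

The amber rod lens is resting across both V yokes of the aluminium stand, roughly centred; I let go only once it was seated, touched none of the bystanders, and handed the job in at about 16 s (no verdict came back).

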